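# Gauge the gap over the short kiln post

### The job

The upper kiln shelf rests on its four corner posts but not on the short dark-brown post under the middle of its near edge, and we need that gap to cut a shim. First clear the load off the upper shelf: lower the round prop into the blue bin with the other props and the star stilt into the yellow bin with the other stilts. Then take the taper gauge by its red handle and, keeping it flat, slide its tip in on top of the brown post under the shelf until it drags snugly against both, without forcing it or lifting or shifting the shelf, and finish holding it there in the gripper so that it can be read; leave the jar, the cup and the brush alone.

Things in the scene. Friction and masses are not known exactly. Their poses are not given: they have to be found in the camera images.
- lower_shelf: Fixed kiln shelf lying on the bench, buff, 340 (x) x 440 (y) x 20 mm, with four buff corner posts 50 mm square and 50 mm tall standing on it. Origin at the centre of its underside, on the bench. Its -x side is the near edge, facing the robot.
- upper_shelf: Upper kiln shelf, buff with a white-washed top, 300 (x) x 400 (y) x 20 mm, 4.8 kg, loose, resting on the four corner posts, centred over the lower shelf with the same axes. Origin at the centre of its underside (70 mm above the bench); its top is 90 mm above the bench. Its near edge is at its x = -150 mm. Raising it at the near edge takes more than 20 N.
- short_post_top (a point): Centre of the top face of the short dark-brown post, fixed, 60 mm square, standing on the lower shelf under the near edge of the upper shelf, up to 50 mm either side of its middle. Its axes are those of the shelves. The near edge of the upper shelf is 15 mm from this point towards -x, and the post stands 15 mm proud of that edge, towards the robot. The gap between this top face and the underside of the upper shelf is 3.5 to 6 mm.
- prop_center (a point): Centre of the stray round prop, buff, a cylinder 32 mm in diameter and 60 mm tall, 90 g, standing upright on the upper shelf; this point is half-way up.
- stilt_arm (a point): A point in the middle of one arm of the stray orange-tan star stilt (three arms at 120 degrees, 68 mm across, 22 mm tall on its points, 40 g), which lies on the upper shelf. The point is 17 mm out from the stilt's centre along this arm and 11 mm above the shelf; +x points out along the arm. The arms are 12 mm wide and 10 mm thick, so the stilt is picked by closing the fingers across this arm (along y).
- prop_bin_free (a point): Blue bin for props, fixed, open on top, 170 (x) x 150 (y) x 50 mm outside, walls and floor 5 mm. This point is on its floor in the middle of its empty part (110 mm in x, 140 mm in y); the stock of standing props, 60 mm tall, fills the strip along its +x wall. Bin centre is 25 mm from this point towards +x. The two bins may change places.
- stilt_bin_free (a point): Yellow bin for stilts, fixed, same shape as the blue one; this point is on its floor in the middle of its empty part (about 100 mm in x, 140 mm in y); a stock of stilts, 44 mm high, lies along its +x wall. Bin centre is 25 mm from this point towards +x.
- gauge_handle (a point): Centre of the red handle of the steel taper gauge, which lies flat (its flat face down) on a buff offcut slab 25 mm thick in front of the shelves. Handle 80 mm long (x), 22 mm wide (y), 24 mm tall, this point 12 mm above the gauge's flat underside. +x points from the handle to the tip. The gauge is 180 mm long and weighs 0.14 kg.
- gauge_tip (a point): Tip of the gauge's wedge, at its flat underside: 140 mm ahead of the handle centre in x and 12 mm below it. The wedge is 20 mm wide, flat below and sloping above: 1.5 mm thick at the tip, 1 mm thicker for every 10 mm back from it, 12 mm at the handle. Lying flat on the post it therefore touches the shelf's near edge when the tip is 20 to 45 mm inside that edge.
- wash_jar: Bystander: off-white jar of kiln wash, 72 mm in diameter, 85 mm tall, on the bench; origin at the centre of its underside.
- bisque_cup: Bystander: pinkish-brown bisque cup, 76 mm across, 75 mm tall, on the bench; origin at the centre of its underside.
- wash_brush: Bystander: brush lying on the bench at one side; origin under its middle.

How it is judged:
On the way:
1. the round prop lies in the blue bin and the stilt in the yellow bin, both let go (x of prop_center in the frame of prop_bin_free between -0.06 and 0.11 m and y of prop_center in the frame of prop_bin_free between -0.075 and 0.075 m and z of prop_center in the frame of prop_bin_free below 0.05 m and x of stilt_arm in the frame of stilt_bin_free between -0.06 and 0.11 m and y of stilt_arm in the frame of stilt_bin_free between -0.075 and 0.075 m and z of stilt_arm in the frame of stilt_bin_free below 0.05 m and contact force between each of prop, stilt and the fingers below 0.05 N), for 0.2 s.
At the end, for the whole second after the job is handed in: Prop in the blue bin, stilt in the yellow, below the rims. The gripper holds the gauge still, flat within 4 degrees, tip on the brown post and 8 mm or more inside the shelf edge, pressing on post (over 0.7 N) and shelf (1 to 18 N); the shelf moved under 4 mm, tilted under 0.006 rad (x of prop_center in the frame of prop_bin_free between -0.06 and 0.11 m and y of prop_center in the frame of prop_bin_free between -0.075 and 0.075 m and z of prop_center in the frame of prop_bin_free below 0.05 m and x of stilt_arm in the frame of stilt_bin_free between -0.06 and 0.11 m and y of stilt_arm in the frame of stilt_bin_free between -0.075 and 0.075 m and z of stilt_arm in the frame of stilt_bin_free below 0.05 m and contact force between gauge and the fingers above 2 N and contact force between gauge and upper_shelf between 1 and 18 N and contact force between gauge and short_post above 0.7 N and x of gauge_tip in the frame of short_post_top between -0.007 and 0.045 m and y of gauge_tip in the frame of short_post_top between -0.025 and 0.025 m and z of gauge_tip in the frame of short_post_top above -0.002 m and angle between gauge_tip's own z axis and vertical below 0.07 rad and linear speed of gauge below 0.01 m/s and distance of upper_shelf from where it was at the start of the episode below 0.004 m and angle between upper_shelf's own z axis and vertical below 0.006 rad); the arm keeps its last pose, push and grip.
It fails at once if the upper shelf is shoved or lifted (10 mm or 0.02 rad) (distance of upper_shelf from where it was at the start of the episode above 0.01 m or angle between upper_shelf's own z axis and vertical above 0.02 rad).
It fails at once if the gauge is forced against the shelf (over 30 N) (contact force between gauge and upper_shelf above 30 N).
It fails at once if the prop or the stilt is dropped from a height (falls freely faster than 1.1 m/s, about 60 mm) ((linear speed of prop above 1.1 m/s and contact force between prop and the fingers below 0.05 N) or (linear speed of stilt above 1.1 m/s and contact force between stilt and the fingers below 0.05 N)).
It fails at once if the jar, the cup or the brush is moved by 20 mm or more (distance of any of wash_jar, bisque_cup, wash_brush from where it was at the start of the episode above 0.02 m).
It also fails if it takes over 72 s, if anything falls off the work surface, if the arm or the gripper's body presses on something with over 40 N, if the wrist force passes 120 N, or if a joint passes its speed limit or range.

### The arm

A 6-joint arm with a two-finger parallel gripper is mounted at the origin on the work surface. World frame = base frame: x ahead of the robot, y to its left, z up, the work surface at z = 0. Lengths are in m, angles in rad, forces in N, time in s.
With the tool pointing down it reaches from about 0.4 to 0.825 m from the base axis. Payload 7 kg.
Tool frame: the origin (TCP) lies on the centre line of the jaws, within the pads' length; the fingertips stand 22 mm ahead of it and the grasp point (between the pads) lies 3 mm ahead of it; z points along the fingers, y is the line along which they close (so a half turn about z gives the same grasp; the last joint's range is limited). The gripper opens to 88 mm and grips with 3 to 60 N. Pads are 19 mm wide; open, the fingers measure 130 mm over their backs; the gripper's body (78 mm by 193 mm) begins 47 mm behind the grasp point.
Start: joints at [-0.91, 0.359, 0.012, 0, -1.224, -0.288], TCP at [0.246, -0.629, 0.249] pointing down, gripper open.
Joint ranges: [-3.07, 3.07], [-1.43, 2.12], [-1.02, 1.25], [-3.03, 1.67], [-3.05, -0], [-3.03, 3.03]. Speed limits (rad/s): [2.39, 2.39, 3.01, 3.14, 3.14, 3.14].

### API

Orientations are given as a 3x3 rotation matrix whose columns are the frame's x, y, z axes.
In Python, from rig import telemetry, cams, workorder gives the robot as it stands.
- The arm moves only by the tool move_arm, never from a script. Its argument "increments" is a list that holds one entry, the list of rows, each a list of 7 numbers: the turn, a rotation vector about the world's x, y, z in degrees, then the shift along the world's x, y, z in mm, then the opening, from -1 (shut) to 1 (fully open), so that 0 is half open. A call has 1 to 5 rows; each row is the pose to reach, as a shift and turn from the pose commanded when the call began; what a row does not reach only later rows make up. A row lasts 1/10 s, in which the tool goes at most 50 mm and 8.59 degrees, less where a joint would pass 70% of its speed; a pose out of reach is approached as far as the arm can. A call with a gripper value outside its range is refused whole. The fingers move at their own pace and stop on an object; "grip_force" is the grip in N (left out, the last holds). Time passes only in rows, so rows that repeat a pose let the fingers close. It gives the time, the measured TCP pose, the force, the opening and the grip force at its end, in the units of the state.
- telemetry.get_state(): the state, without advancing time (a new reading comes with each control period).
- cams.read_camera(name): name is "scene" or "top" or "wrist"; returns (picture, depth): 384x512x3 uint8, red, green, blue; 384x512 float32, m along the optical axis (not along the pixel's ray), 0 where there is no reading.
- cams.get_calibration(name): a dict with "fovy" (degrees; the focal length in pixels is half the picture's height over the tangent of half this angle, whatever the lens; pixels are square), "cx", "cy" (the principal point, pixels), "R" (3x3) and "t" (3): a world point X has camera coordinates R X + t. Camera axes: x right, y down, z forward; pixel columns grow to the right and rows downward; lengths in m; the calibration is good to about 2 mm. A picture is of the moment at which its call begins: read the wrist's pose just before it. get_calibration takes no time and is no camera call; for the wrist camera it gives the pose at the moment of the call.
- workorder.sign_off(): hands the job in; it is judged then, once.
Trained networks look in the newest picture that a camera, given by its name, has taken for a name from the list of things; names that differ only in an ending like _2 or _b are one class to them, and where a whole thing is asked for, a point or a joint stands for the part that bears it (a point fixed in the world has none). Each returns a list of dicts, best first, with "p" (0 to 1); they miss things now and then, are a little off and sometimes report something else, mostly with a low value. They report only what shows in the picture. A call takes as long as a camera call.
- cams.search_frame(camera, label): "point" ([column, row] in pixels, amid what is visible of it).
- cams.outline_of(camera, label): "region" (384x512 bool, what is visible of it) and "point" ([column, row] in pixels, amid what is visible of it).
The state is a dict: "t": time; "joint_positions": joint angles; "joint_vel": joint speeds; "effort": joint torques, N m; "position": TCP position; "ee_rot": TCP orientation; "wrist_force": force on the tool from outside, world axes, zero at the start; "wrist_torque": the same for the moment, N m; "finger_gap": opening from 0.0 (shut) to 1.0 (fully open); "finger_force": force on a finger pad.
Only numpy, scipy, OpenCV 4.12 (cv2) and the standard library are available. Lean on these libraries where they do the work, as an engineer would, in place of code of your own. Each camera call takes 0.05 s, during which the arm holds its last target. There are 200 camera calls.

## Working session

There is one attempt and no reset: what is moved stays moved. The work goes in short steps, Python scripts to look and compute and a tool call to move; the robot and the scene stay as the last step left them, time stands still between calls to the robot, and variables do not carry over. Pictures are saved under pics/ and viewed, at most 10 in all, crops included, and the job is handed in when it is done.

Besides the shell and the picture viewer there is one more tool, called after "Emit:" in YAML: its name, and indented under it one key for each argument. move_arm: Moves the arm, as the interface text tells. Its arguments: {"type":"object","properties":{"increments":{"type":"array"},"grip_force":{"type":"number"}},"required":["increments"]}

```bash
mkdir -p pics; cat > h.py <<'E'
import numpy as np, cv2
from rig import telemetry, cams, workorder
def backproj(name, uv, d, c=None):
    c=c or cams.get_calibration(name); f=192/np.tan(np.radians(c["fovy"])/2)
    uv=np.atleast_2d(uv).astype(float); d=np.atleast_1d(d)
    P=np.c_[(uv[:,0]-c["cx"])/f*d,(uv[:,1]-c["cy"])/f*d,d]
    return (P-np.array(c["t"]))@np.array(c["R"])
def cloud(name):
    c=cams.get_calibration(name); im,d=cams.read_camera(name)
    v,u=np.mgrid[:384,:512]
    X=backproj(name,np.c_[u.ravel(),v.ravel()],d.ravel(),c).reshape(384,512,3)
    X[d==0]=np.nan
    return im,X
def save(n,im): cv2.imwrite(f"pics/{n}.png",im[...,::-1])
E
cat > a.py <<'E'
from h import *
for cam in ["top","scene"]:
    im,X=cloud(cam); save(cam+"0",im)
    for l in ["upper_shelf","short_post_top","prop_center","stilt_arm","prop_bin_free","stilt_bin_free","gauge_handle","gauge_tip","wash_jar","bisque_cup","wash_brush"]:
        try: r=cams.outline_of(cam,l)
        except Exception as e: print(l,e); continue
        for q in r[:2]:
            m=q["region"]&~np.isnan(X[...,0]); P=X[m]
            if len(P)==0: continue
            u,v=np.round(q["point"]).astype(int)
            print(cam,l,round(q["p"],2),[u,v],"med",np.median(P,0).round(3),"min",np.percentile(P,3,axis=0).round(3),"max",np.percentile(P,97,axis=0).round(3))
print(telemetry.get_state())
E
python3 a.py
```

```text
top upper_shelf 0.87 [np.int64(221), np.int64(132)] med [0.757 0.046 0.091] min [ 0.615 -0.144  0.088] max [0.899 0.232 0.095]
top short_post_top 0.6 [np.int64(224), np.int64(243)] med [0.45  0.029 0.038] min [ 0.435 -0.047  0.026] max [0.463 0.118 0.053]
top prop_center 0.65 [np.int64(184), np.int64(163)] med [0.656 0.126 0.15 ] min [0.643 0.114 0.101] max [0.671 0.141 0.155]
top prop_center 0.55 [np.int64(224), np.int64(186)] med [0.599 0.026 0.066] min [0.592 0.001 0.057] max [0.608 0.053 0.07 ]
top stilt_arm 0.49 [np.int64(248), np.int64(170)] med [ 0.641 -0.031  0.107] min [ 0.622 -0.058  0.104] max [ 0.666 -0.017  0.111]
top prop_bin_free 0.94 [np.int64(112), np.int64(239)] med [0.457 0.36  0.008] min [0.379 0.28  0.003] max [0.54  0.427 0.067]
top stilt_bin_free 0.74 [np.int64(360), np.int64(234)] med [ 0.457 -0.366  0.008] min [ 0.375 -0.441  0.003] max [ 0.542 -0.281  0.052]
top stilt_bin_free 0.55 [np.int64(251), np.int64(188)] med [ 0.604 -0.036  0.021] min [ 0.582 -0.177  0.016] max [0.878 0.256 0.025]
top gauge_handle 0.7 [np.int64(225), np.int64(239)] med [0.45  0.034 0
[... 2644 characters left out ...]
e-01]), 'joint_vel': array([ 3.50794514e-05, -1.36689197e-03,  1.09948121e-04, -1.25484162e-03,
        2.58755129e-04,  5.29317398e-04]), 'effort': array([-4.43674196e-05, -5.82399774e+01,  2.93290758e+01,  7.00219274e+00,
        1.25075143e-02, -4.72242512e-07]), 'position': array([ 0.2458602 , -0.6286232 ,  0.24858768]), 'ee_rot': array([[-9.31289304e-01, -3.64280429e-01,  5.03700964e-05],
       [-3.64280430e-01,  9.31289304e-01, -1.98391971e-05],
       [-3.96821008e-05, -3.68248724e-05, -9.99999999e-01]]), 'wrist_force': array([-0.46669448,  0.12072721,  0.47102041]), 'wrist_torque': array([ 0.04235368, -0.03176797,  0.04883164]), 'finger_force': 0.0, 'finger_gap': 1.0012978760220075}
```

```bash
python3 - <<'E'
from h import *
im=cv2.imread("pics/top0.png")
cv2.imwrite("pics/top0c.png",cv2.resize(im[115:290,70:420],None,fx=2.28,fy=2.28,interpolation=cv2.INTER_CUBIC))
im,X=cloud("top")
# red handle
i=im.astype(int); 
m=(i[...,0]>1.8*i[...,1])&(i[...,0]>80)&(X[...,2]>.035)&(abs(X[...,0]-.45)<.06)&(abs(X[...,1])<.2)
print("red",m.sum(),X[m].mean(0),X[m].min(0),X[m].max(0))
# slab/gauge heights
g=(abs(X[...,0]-.45)<.05)&(abs(X[...,1]-.03)<.15)&(X[...,2]>.028); P=X[g]
xy=P[:,:2]; c=xy.mean(0); print("gauge",c,np.linalg.svd(xy-c,full_matrices=False)[2][0],P.min(0),P.max(0))
for lo,hi,zlo,zhi,xm in [(0,.06,.058,.075,.62)]:
    g=(X[...,2]>zlo)&(X[...,2]<zhi)&(abs(X[...,0]-.59)<.03)&(abs(X[...,1]-.03)<.08);P=X[g];print("post",len(P),np.median(P,0),P.min(0),P.max(0))
g=(X[...,2]>.085)&(X[...,2]<.096)&(X[...,0]>.58)&(abs(X[...,1])<.3)
r=cv2.minAreaRect(X[g][:,:2].astype(np.float32)*1000);print("shelf",r)
g=(X[...,2]>.098)&(abs(X[...,0]-.64)<.05)&(abs(X[...,1]+.035)<.045)
v,u=np.nonzero(g);P=X[g];print("stilt",P.min(0),P.max(0)); 
(cx,cy),rad=cv2.minEnclosingCircle(P[:,:2].astype(np.float32)*1000);print(cx,cy,rad)
d=P[:,:2]*1000-[cx,cy];a=np.degrees(np.arctan2(d[:,1],d[:,0]));w=np.hypot(*d.T);k=w>15
z=(np.exp(3j*np.radians(a[k]))).mean();print("arm ang mod120",np.degrees(np.angle(z))/3,abs(z))
g=(X[...,2]>.14)&(X[...,0]>.6)&(abs(X[...,1]-.12)<.05);print("prop",X[g].mean(0),X[g].min(0),X[g].max(0))
for y in (.36,-.36):
    g=(X[...,2]>.03)&(abs(X[...,0]-.46)<.12)&(abs(X[...,1]-y)<.12);print("bin",cv2.minAreaRect(X[g][:,:2].astype(np.float32)*1000))
E
```

```text
red 196 [ 0.44624871 -0.01501484  0.0499023 ] [ 0.43488287 -0.05199556  0.04426326] [0.45827317 0.021826   0.05670555]
gauge [0.44617797 0.0190886 ] [-0.02238062  0.99974952] [ 0.40043453 -0.11559016  0.02801192] [0.4989588  0.14910061 0.05670555]
post 128 [0.59932462 0.02885128 0.06621823] [ 0.59055511 -0.04160353  0.06233083] [0.61005571 0.08700052 0.07425232]
shelf ((758.085205078125, 43.935089111328125), (400.8652038574219, 300.9211120605469), 87.1404037475586)
stilt [ 0.61680929 -0.06612102  0.09833183] [ 0.67459806 -0.01155928  0.11399095]
644.423095703125 -34.56294250488281 32.01647186279297
arm ang mod120 21.993857314782364 0.8850387451766464
prop [0.65804152 0.12803411 0.15062833] [0.64289534 0.11398003 0.14026271] [0.6732912  0.14299051 0.15560563]
bin ((459.7417907714844, 355.05181884765625), (170.15103149414062, 152.17063903808594), 0.7497107982635498)
bin ((460.0251770019531, -361.3477783203125), (170.66293334960938, 151.5842742919922), 10.978729248046875)
```

View pics/top0c.png

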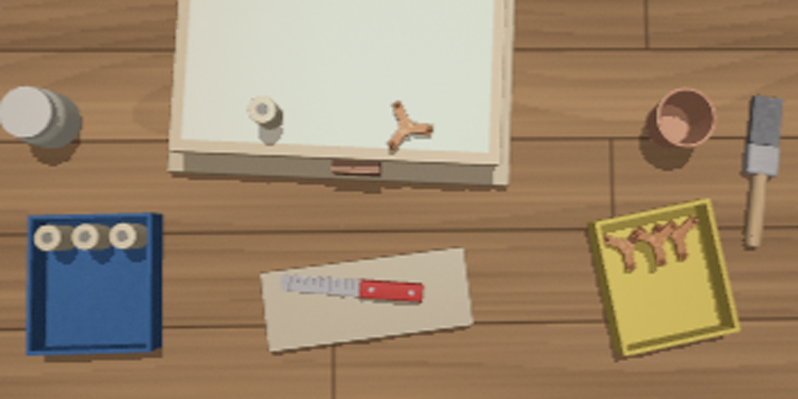

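View pics/scene0.png

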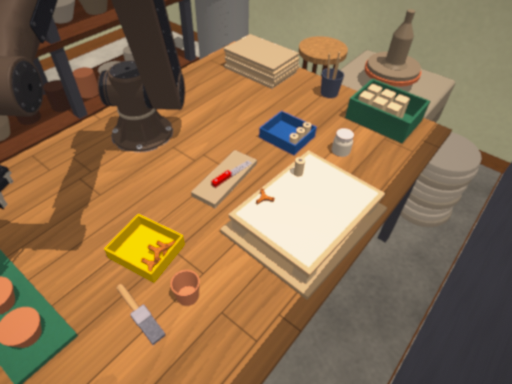

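The layout is clear. The shelf is yawed about -2.9° with its near edge at x≈0.608. The stilt is at about (0.644, -0.035) with arms at 22/142/-98°, and the prop is at (0.658, 0.128). The blue bin is at +y and the yellow bin at -y. The gauge's tip points to +y. I'm heading for the stilt first.

Emit:
move_arm:
  increments:
    - [[0,0,0,30,50,0,1],[0,0,0,60,100,0,1],[0,0,0,90,150,0,1],[0,0,0,115,190,0,1],[0,0,0,140,230,0,1]]

```text
t: 1.75
position: [0.3763, -0.4133, 0.2488]
ee_rot: [[-0.931, -0.364, 0.001], [-0.364, 0.931, -0.0], [-0.0, -0.001, -1.0]]
wrist_force: [0.7, -0.5, 0.4]
finger_gap: 0.998
finger_force: 0.0
```

Emit:
move_arm:
  increments:
    - [[0,0,0,25,40,0,1],[0,0,0,50,80,0,1],[0,0,0,75,120,0,1],[0,0,0,100,160,0,1],[0,0,0,125,200,0,1]]

```text
t: 2.25
position: [0.5014, -0.2131, 0.249]
ee_rot: [[-0.931, -0.364, 0.001], [-0.364, 0.931, -0.0], [-0.001, -0.0, -1.0]]
wrist_force: [1.1, -0.2, -0.3]
finger_gap: 1.002
finger_force: 0.0
```

Emit:
move_arm:
  increments:
    - [[0,0,0,25,40,0,0.3],[0,0,0,50,80,0,0.3],[0,0,0,75,120,0,0.3],[0,0,0,90,150,0,0.3],[0,0,0,90,150,0,0.3]]

```text
t: 2.75
position: [0.5924, -0.0615, 0.2481]
ee_rot: [[-0.93, -0.368, 0.0], [-0.368, 0.93, 0.0], [-0.0, 0.0, -1.0]]
wrist_force: [-0.3, -0.7, -1.3]
finger_gap: 0.662
finger_force: 0.0
```

```bash
python3 - <<'E'
from h import *
s=telemetry.get_state();print(s["position"])
im,X=cloud("wrist");save("w1",im)
for l in ["stilt_arm","short_post_top","prop_center"]:
    for q in cams.outline_of("wrist",l)[:2]:
        P=X[q["region"]];P=P[~np.isnan(P[:,0])]
        if len(P): print(l,q["p"],q["point"],np.median(P,0),np.percentile(P,2,axis=0),np.percentile(P,98,axis=0))
g=(X[...,2]>.099)&(X[...,2]<.125)&(abs(X[...,0]-.644)<.05)&(abs(X[...,1]+.035)<.05);P=X[g]
if len(P):
    (cx,cy),rad=cv2.minEnclosingCircle(P[:,:2].astype(np.float32)*1000);print("stilt",cx,cy,rad,len(P))
    d=P[:,:2]*1000-[cx,cy];w=np.hypot(*d.T);k=w>15;z=(np.exp(3j*np.arctan2(d[k,1],d[k,0]))).mean();print(np.degrees(np.angle(z))/3,abs(z))
g=(X[...,2]>.06)&(X[...,2]<.075)&(abs(X[...,0]-.59)<.05)&(abs(X[...,1]-.03)<.1);P=X[g]
if len(P): print("post",len(P),np.percentile(P,[2,50,98],axis=0))
E
```

```text
[ 0.59238157 -0.06154368  0.24809933]
stilt_arm 0.78 [260.7, 238.0] [ 0.63916749 -0.03304286  0.10621909] [ 0.61777629 -0.06659592  0.09073538] [ 0.66946219 -0.0165409   0.1112292 ]
short_post_top 0.75 [332.1, 206.5] [0.59672289 0.02028329 0.06475985] [ 0.59028453 -0.00373253  0.02285361] [0.61010335 0.05380437 0.06679856]
stilt 643.6884155273438 -35.889366149902344 32.70749282836914 1452
21.996946670620463 0.8760500305197743
post 1148 [[ 0.5908005  -0.03780479  0.06195714]
 [ 0.6003105   0.02465354  0.06553403]
 [ 0.60876036  0.05634342  0.07446478]]
```

View pics/w1.png

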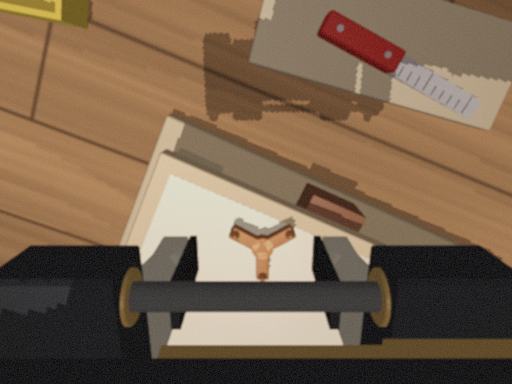

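Emit:
move_arm:
  increments:
    - [[0,0,0,35,16,-30,0.3],[0,0,0,67,32,-60,0.3],[0,0,0,67,32,-95,0.3],[0,0,0,67,32,-120,0.3],[0,0,0,67,32,-127,0.3]]

```text
t: 3.45
position: [0.6555, -0.0344, 0.1183]
ee_rot: [[-0.932, -0.362, -0.005], [-0.362, 0.932, -0.001], [0.005, 0.001, -1.0]]
wrist_force: [-1.0, 0.5, 0.1]
finger_gap: 0.651
finger_force: 0.0
```

Emit:
move_arm:
  increments:
    - [[0,0,0,0,0,-6,0.3],[0,0,0,0,0,-6,0],[0,0,0,0,0,-6,-1],[0,0,0,0,0,-6,-1],[0,0,0,0,0,-6,-1]]
  grip_force: 15

```text
t: 3.95
position: [0.6581, -0.0329, 0.1167]
ee_rot: [[-0.931, -0.364, 0.002], [-0.364, 0.931, 0.0], [-0.002, -0.0, -1.0]]
wrist_force: [-0.1, 0.4, -0.2]
finger_gap: 0.345
finger_force: 0.0
```

Emit:
move_arm:
  increments:
    - [[0,0,0,0,2,-1,-1],[0,0,0,0,2,-1,-1],[0,0,0,0,2,-1,-1],[0,0,0,0,2,-1,-1],[0,0,0,0,2,-1,-1]]

```text
t: 4.45
position: [0.6577, -0.0308, 0.1148]
ee_rot: [[-0.931, -0.364, 0.0], [-0.364, 0.931, 0.0], [-0.0, 0.0, -1.0]]
wrist_force: [-1.2, 1.8, 2.6]
finger_gap: 0.168
finger_force: 12.4
```

Emit:
move_arm:
  increments:
    - [[0,0,0,0,0,25,-1],[0,0,0,-10,-15,60,-1],[0,0,0,-35,-55,75,-1],[0,0,0,-60,-95,75,-1],[0,0,0,-85,-135,75,-1]]

```text
t: 4.95
position: [0.572, -0.1671, 0.1902]
ee_rot: [[-0.931, -0.365, 0.001], [-0.365, 0.931, -0.0], [-0.001, -0.001, -1.0]]
wrist_force: [0.2, -1.0, 0.1]
finger_gap: 0.17
finger_force: 12.6
```

Emit:
move_arm:
  increments:
    - [[0,0,0,-25,-40,0,-1],[0,0,0,-50,-80,0,-1],[0,0,0,-75,-120,0,-1],[0,0,0,-100,-160,-5,-1],[0,0,0,-123,-194,-20,-1]]

```text
t: 5.45
position: [0.4491, -0.3623, 0.1707]
ee_rot: [[-0.931, -0.364, 0.003], [-0.364, 0.931, -0.002], [-0.002, -0.002, -1.0]]
wrist_force: [1.2, -0.6, -1.7]
finger_gap: 0.171
finger_force: 12.7
```

Holding. Now lowering to the yellow bin floor.

Emit:
move_arm:
  increments:
    - [[0,0,0,0,1,-40,-1],[0,0,0,0,1,-80,-1],[0,0,0,0,1,-110,-1],[0,0,0,0,1,-130,-1],[0,0,0,0,1,-137,-1]]

```text
t: 5.95
position: [0.4481, -0.3586, 0.0301]
ee_rot: [[-0.931, -0.364, -0.004], [-0.364, 0.931, 0.001], [0.003, 0.003, -1.0]]
wrist_force: [-0.9, -0.6, 0.3]
finger_gap: 0.165
finger_force: 12.6
```

Emit:
move_arm:
  increments:
    - [[0,0,0,0,0,-2,-1],[0,0,0,0,0,-2,-1],[0,0,0,0,0,-2,-0.3],[0,0,0,0,0,-2,-0.2],[0,0,0,0,0,-2,-0.2]]

```text
t: 6.45
position: [0.4502, -0.3591, 0.0314]
ee_rot: [[-0.931, -0.364, 0.001], [-0.364, 0.931, -0.001], [-0.001, -0.001, -1.0]]
wrist_force: [-0.4, 0.3, 0.3]
finger_gap: 0.366
finger_force: 0.0
```

Emit:
move_arm:
  increments:
    - [[0,0,0,0,0,40,-0.2],[0,0,0,0,0,85,-0.2],[0,0,0,8,20,130,0.2],[0,0,0,20,50,165,0.5],[0,0,0,40,95,180,0.5]]

```text
t: 6.95
position: [0.4903, -0.2659, 0.2148]
ee_rot: [[-0.932, -0.362, 0.006], [-0.362, 0.932, -0.002], [-0.005, -0.004, -1.0]]
wrist_force: [0.8, 0.2, -1.2]
finger_gap: 0.61
finger_force: 0.0
```

Emit:
move_arm:
  increments:
    - [[0,0,0,20,45,0,0.5],[0,0,0,40,90,0,0.5],[0,0,0,60,135,0,0.5],[0,0,0,80,180,0,0.5],[0,0,0,100,225,0,0.5]]

```text
t: 7.45
position: [0.5895, -0.0382, 0.2109]
ee_rot: [[-0.931, -0.364, 0.001], [-0.364, 0.931, 0.0], [-0.001, -0.0, -1.0]]
wrist_force: [0.9, -0.3, 0.2]
finger_gap: 0.751
finger_force: 0.0
```

Emit:
move_arm:
  increments:
    - [[0,0,0,20,45,0,0.5],[0,0,0,40,90,0,0.5],[0,0,0,55,130,0,0.5],[0,0,0,68,165,-8,0.5],[0,0,0,68,165,-8,0.5]]

```text
t: 7.95
position: [0.6577, 0.1288, 0.2007]
ee_rot: [[-0.93, -0.367, -0.001], [-0.367, 0.93, 0.0], [0.001, 0.0, -1.0]]
wrist_force: [0.1, 0.2, -0.7]
finger_gap: 0.75
finger_force: 0.0
```

Emit:
move_arm:
  increments:
    - [[0,0,0,0,0,-40,0.5],[0,0,0,0,0,-70,0.5],[0,0,0,0,0,-77,0.5],[0,0,0,0,0,-77,-0.2],[0,0,0,0,0,-77,-1]]
  grip_force: 15

```text
t: 8.45
position: [0.6581, 0.1247, 0.1269]
ee_rot: [[-0.931, -0.364, 0.002], [-0.364, 0.931, 0.0], [-0.002, -0.0, -1.0]]
wrist_force: [0.0, 0.4, 0.7]
finger_gap: 0.627
finger_force: 0.0
```

Emit:
move_arm:
  increments:
    - [[0,0,0,0,0,0,-1],[0,0,0,0,0,0,-1],[0,0,0,0,0,0,-1],[0,0,0,0,0,0,-1]]

```text
t: 8.85
position: [0.6576, 0.1251, 0.1264]
ee_rot: [[-0.931, -0.364, 0.002], [-0.364, 0.931, 0.001], [-0.002, 0.0, -1.0]]
wrist_force: [-2.4, 1.9, 5.8]
finger_gap: 0.363
finger_force: 15.0
```

Emit:
move_arm:
  increments:
    - [[0,0,0,0,0,30,-1],[0,0,0,0,0,60,-1],[0,0,0,-30,30,75,-1],[0,0,0,-63,63,75,-1],[0,0,0,-96,96,75,-1]]

```text
t: 9.35
position: [0.5601, 0.2212, 0.2005]
ee_rot: [[-0.932, -0.363, 0.001], [-0.363, 0.932, 0.001], [-0.001, 0.0, -1.0]]
wrist_force: [0.6, 1.6, -0.8]
finger_gap: 0.365
finger_force: 15.0
```

Emit:
move_arm:
  increments:
    - [[0,0,0,-34,34,0,-1],[0,0,0,-67,67,0,-1],[0,0,0,-100,100,0,-1],[0,0,0,-131,134,-5,-1],[0,0,0,-131,134,-40,-1]]

```text
t: 9.85
position: [0.429, 0.3603, 0.1638]
ee_rot: [[-0.929, -0.369, 0.005], [-0.369, 0.929, 0.007], [-0.008, 0.005, -1.0]]
wrist_force: [1.3, 0.5, -2.1]
finger_gap: 0.361
finger_force: 15.0
```

Emit:
move_arm:
  increments:
    - [[0,0,0,0,0,-40,-1],[0,0,0,0,0,-80,-1],[0,0,0,0,0,-105,-1],[0,0,0,0,0,-116,-1],[0,0,0,0,0,-116,-1]]

```text
t: 10.35
position: [0.4298, 0.3542, 0.0432]
ee_rot: [[-0.931, -0.364, -0.001], [-0.364, 0.931, -0.002], [0.002, -0.002, -1.0]]
wrist_force: [-0.3, -0.4, -0.6]
finger_gap: 0.362
finger_force: 15.0
```

Emit:
move_arm:
  increments:
    - [[0,0,0,0,0,-2,-1],[0,0,0,0,0,-2,-1],[0,0,0,0,0,-2,0.1],[0,0,0,0,0,-2,0.1],[0,0,0,0,0,-2,0.1]]

```text
t: 10.85
position: [0.4303, 0.355, 0.0428]
ee_rot: [[-0.931, -0.364, 0.001], [-0.364, 0.931, 0.001], [-0.001, 0.001, -1.0]]
wrist_force: [-0.9, 0.1, 0.1]
finger_gap: 0.535
finger_force: 0.0
```

Emit:
move_arm:
  increments:
    - [[0,0,0,0,0,40,0.1],[0,0,0,0,0,90,0.1],[0,0,8,0,-15,140,0.1],[0,0,16,0,-50,180,0.1],[0,0,24,0,-100,190,0.1]]

```text
t: 11.35
position: [0.4316, 0.2612, 0.2355]
ee_rot: [[-0.697, -0.717, 0.005], [-0.717, 0.697, 0.005], [-0.007, -0.0, -1.0]]
wrist_force: [1.0, -0.2, -1.1]
finger_gap: 0.55
finger_force: 0.0
```

Emit:
move_arm:
  increments:
    - [[0,0,8,0,-50,0,0.1],[0,0,16,0,-100,0,0.1],[0,0,24,0,-150,0,0.1],[0,0,32,0,-200,0,0.1],[0,0,40,0,-240,0,0.1]]

```text
t: 11.85
position: [0.4299, 0.024, 0.2314]
ee_rot: [[-0.1, -0.995, 0.001], [-0.995, 0.1, 0.001], [-0.001, -0.001, -1.0]]
wrist_force: [0.8, 0.9, 0.2]
finger_gap: 0.551
finger_force: 0.0
```

```bash
cat > g.py <<'E'
from h import *
s=telemetry.get_state();print(s["t"],s["position"],np.degrees(np.arctan2(s["ee_rot"][1,1],s["ee_rot"][0,1])))
for cam in ("wrist","top"):
    im,X=cloud(cam);save(cam+"2",im)
    i=im.astype(int);m=(i[...,0]>1.8*i[...,1])&(i[...,0]>80)&(X[...,2]>.043)&(X[...,2]<.06)&(abs(X[...,0]-.45)<.06)&(abs(X[...,1]+.015)<.08)
    if m.sum()>10: print(cam,"handle",m.sum(),X[m].mean(0),cv2.minAreaRect(X[m][:,:2].astype(np.float32)*1000))
    g=(abs(X[...,0]-.45)<.03)&(X[...,1]>.03)&(X[...,1]<.14)&(X[...,2]>.0275)&(X[...,2]<.05)
    if g.sum()>10: P=X[g];print("blade",g.sum(),P.mean(0),P[P[:,1]>P[:,1].max()-.015].mean(0),P.max(0))
    for b in ("prop_bin_free","stilt_bin_free"):pass
for c,h in (((.43,.355),.04),((.44,-.362),.012)):
    g=(abs(X[...,0]-c[0])<.05)&(abs(X[...,1]-c[1])<.05)&(X[...,2]>h);print("in bin",g.sum(),X[g].mean(0),X[g].max(0))
E
python3 g.py
```

```text
11.85 [0.42986067 0.02398181 0.23139829] 174.24396113071055
wrist handle 1780 [ 0.44448168 -0.01718913  0.04911661] ((444.73712158203125, -16.027297973632812), (77.73320770263672, 20.925395965576172), 85.27765655517578)
blade 1417 [0.45223932 0.07101904 0.03212682] [0.45528029 0.1146886  0.02818279] [0.47729607 0.12460507 0.03747523]
top handle 82 [ 0.4447026  -0.03689462  0.04996091] ((444.83380126953125, -36.3723030090332), (31.296749114990234, 19.87630844116211), 89.52630615234375)
blade 86 [0.45442289 0.11500865 0.02916196] [0.44974586 0.12813205 0.02876369] [0.47505456 0.13751771 0.03347523]
in bin 146 [0.43174603 0.35022032 0.06156282] [0.44890598 0.36918075 0.07033848]
in bin 223 [ 0.45267309 -0.35690369  0.02459874] [ 0.48800038 -0.31541118  0.04944752]
```

View pics/top2.png

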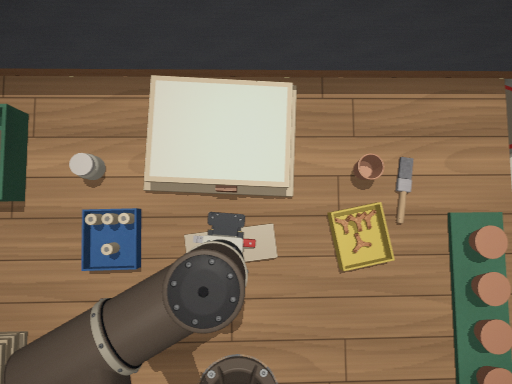

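View pics/wrist2.png

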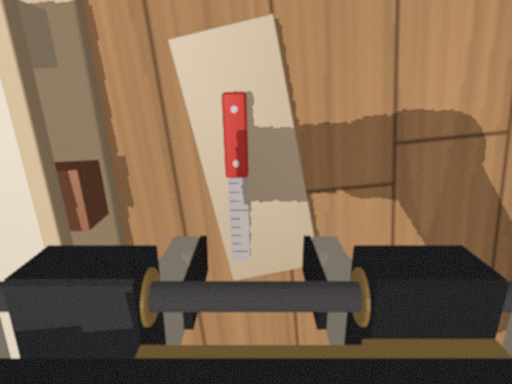

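Emit:
move_arm:
  increments:
    - [[0,0,2,15,-40,0,0.1],[0,0,2,15,-40,-45,0.1],[0,0,2,15,-40,-90,0.1],[0,0,2,15,-40,-135,0.1],[0,0,2,15,-40,-165,0.1]]

```text
t: 12.45
position: [0.4443, -0.0143, 0.0636]
ee_rot: [[-0.073, -0.997, -0.002], [-0.997, 0.073, -0.0], [0.0, 0.002, -1.0]]
wrist_force: [0.5, 0.0, 1.3]
finger_gap: 0.554
finger_force: 0.0
```

Emit:
move_arm:
  increments:
    - [[0,0,0,0,0,-14,0.1],[0,0,0,0,0,-16,0.1],[0,0,0,0,0,-16,0.1]]

```text
t: 12.75
position: [0.4457, -0.0138, 0.05]
ee_rot: [[-0.071, -0.997, -0.0], [-0.997, 0.071, -0.0], [0.0, 0.0, -1.0]]
wrist_force: [-0.1, 0.4, -0.0]
finger_gap: 0.549
finger_force: 0.0
```

Emit:
move_arm:
  increments:
    - [[0,0,0,0,-2,0,-1],[0,0,0,0,-2,0,-1],[0,0,0,0,-2,0,-1],[0,0,0,0,-2,0,-1],[0,0,0,0,-2,0,-1]]
  grip_force: 40

```text
t: 13.25
position: [0.4456, -0.016, 0.0504]
ee_rot: [[-0.071, -0.997, 0.001], [-0.997, 0.071, 0.0], [-0.0, -0.001, -1.0]]
wrist_force: [-2.6, 1.3, 6.4]
finger_gap: 0.249
finger_force: 40.0
```

Emit:
move_arm:
  increments:
    - [[0,0,0,0,0,0,-1],[0,0,0,0,0,0,-1],[0,0,0,0,0,0,-1]]

```text
t: 13.55
position: [0.4456, -0.016, 0.0504]
ee_rot: [[-0.071, -0.997, 0.001], [-0.997, 0.071, 0.0], [-0.0, -0.001, -1.0]]
wrist_force: [-2.1, 0.8, 7.9]
finger_gap: 0.248
finger_force: 40.0
```

Emit:
move_arm:
  increments:
    - [[0,0,0,0,0,25,-1],[0,0,0,0,0,60,-1],[0,0,-8,-5,10,90,-1],[0,0,-16,-10,20,100,-1],[0,0,-24,-15,30,100,-1]]

```text
t: 14.05
position: [0.4311, 0.0145, 0.1517]
ee_rot: [[-0.476, -0.88, 0.003], [-0.88, 0.476, 0.002], [-0.003, -0.002, -1.0]]
wrist_force: [-0.8, -0.1, -2.1]
finger_gap: 0.248
finger_force: 40.0
```

Emit:
move_arm:
  increments:
    - [[0,0,-8,0,6,0,-1],[0,0,-16,0,12,0,-1],[0,0,-24,0,19,0,-1],[0,0,-32,0,19,0,-1],[0,0,-40,0,19,0,-1]]

```text
t: 14.55
position: [0.43, 0.033, 0.1497]
ee_rot: [[-0.93, -0.368, -0.001], [-0.368, 0.93, -0.0], [0.001, 0.0, -1.0]]
wrist_force: [0.4, 0.7, -1.8]
finger_gap: 0.25
finger_force: 40.0
```

Emit:
move_arm:
  increments:
    - [[0,0,-8,0,0,0,-1],[0,0,-16,0,0,0,-1],[0,0,-24.8,0,0,0,-1],[0,0,-24.8,0,0,0,-1],[0,0,-24.8,0,0,0,-1]]

```text
t: 15.05
position: [0.4302, 0.0328, 0.1497]
ee_rot: [[-0.999, 0.046, -0.0], [0.046, 0.999, -0.0], [0.0, -0.0, -1.0]]
wrist_force: [-0.0, 0.6, -2.1]
finger_gap: 0.248
finger_force: 40.0
```

```bash
cat > k.py <<'E'
from h import *
s=telemetry.get_state();print(s["t"],s["position"],np.degrees(np.arctan2(s["ee_rot"][1,1],s["ee_rot"][0,1])),s["wrist_force"],s["wrist_torque"])
for cam in ("wrist","top","scene"):
    im,X=cloud(cam);save(cam+"3",im)
    for l in ("short_post_top","gauge_tip"):
        for q in cams.outline_of(cam,l)[:1]:
            P=X[q["region"]];P=P[~np.isnan(P[:,0])]
            if len(P): print(cam,l,q["p"],q["point"],np.percentile(P,[2,50,98],axis=0).round(4).tolist())
    i=im.astype(int)
    g=(X[...,2]>.061)&(X[...,2]<.07)&(X[...,0]>.585)&(X[...,0]<.607)&(abs(X[...,1]-.025)<.05)&(i[...,0]>1.25*i[...,2]);P=X[g]
    if len(P): print(cam,"posttop",len(P),np.percentile(P,[2,50,98],axis=0).round(4).tolist())
    g=(X[...,2]>.10)&(X[...,2]<.15)&(X[...,0]>.49)&(X[...,0]<.6)&(abs(X[...,1]-.03)<.03);P=X[g]
    if len(P)>20:
        e=P[P[:,0]>np.percentile(P[:,0],99)-.01]; b=np.polyfit(P[:,0],P[:,1],1);bz=np.polyfit(P[:,0],P[:,2],1)
        print(cam,"blade",len(P),P.max(0),e.mean(0),"yaw",np.degrees(np.arctan(b[0])),"slope",bz[0])
    g=(X[...,2]>.087)&(X[...,2]<.094)&(X[...,0]>.59)&(X[...,0]<.95)&(abs(X[...,1]-.04)<.23)
    if g.sum()>500: print("shelf",cv2.minAreaRect(X[g][:,:2].astype(np.float32)*1000))
E
python3 k.py
```

```text
15.05 [0.43019571 0.03280947 0.14973993] 87.36442554844217 [-0.01935582  0.58108691 -2.05435101] [-0.04478402  0.07201115 -0.06042088]
wrist gauge_tip 0.71 [253.2, 241.7] [[0.3918, 0.0208, 0.1312], [0.4157, 0.0319, 0.1485], [0.4677, 0.0427, 0.15]]
top short_post_top 0.43 [224.8, 184.9] [[0.5908, 0.0007, 0.0373], [0.5988, 0.0307, 0.0658], [0.6076, 0.0567, 0.0695]]
top gauge_tip 0.61 [228.9, 218.2] [[0.4687, 0.0173, 0.0006], [0.515, 0.0278, 0.1319], [0.5699, 0.0507, 0.1504]]
top posttop 106 [[0.5909, 0.0007, 0.062], [0.5989, 0.0287, 0.066], [0.6048, 0.0568, 0.0695]]
top blade 248 [0.57276752 0.03810835 0.13816938] [0.56820843 0.02719472 0.12692202] yaw -2.0075881192303675 slope -0.10063344884467779
shelf ((758.1199951171875, 43.90748596191406), (400.02911376953125, 301.0846862792969), 87.17986297607422)
scene gauge_tip 0.54 [239.6, 155.7] [[0.4343, 0.0178, 0.0557], [0.4943, 0.0262, 0.1329], [0.5694, 0.0838, 0.1505]]
scene posttop 2 [[0.5943, 0.0237, 0.0642], [0.5944, 0.0367, 0.0655], [0.5945, 0.0498, 0.0667]]
scene blade 144 [0.57487788 0.04037441 0.13762002] [0.56939237 0.02664145 0.12639814] yaw -0.6597121401741517 slope -0.09632179908562413
shelf ((759.689208984375, 44.94163513183594), (404.4285888671875, 301.91510009765625), 86.99020385742188)
```

View pics/wrist3.png

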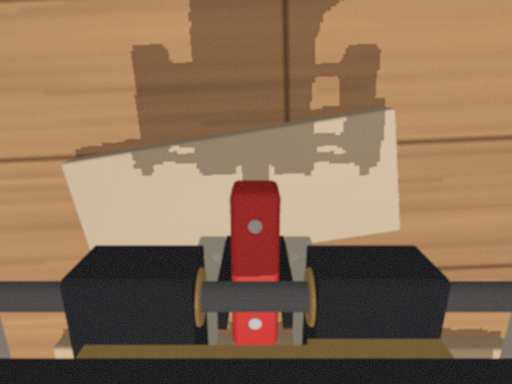

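Emit:
move_arm:
  increments:
    - [[0,0,0,27,1,-20,-1],[0,0,0,27,1,-40,-1],[0,0,0,27,1,-50,-1],[0,0,0,27,1,-55,-1],[0,0,0,27,1,-55,-1]]

```text
t: 16.0
position: [0.4569, 0.0337, 0.0946]
ee_rot: [[-0.999, 0.05, -0.001], [0.05, 0.999, -0.001], [0.001, -0.001, -1.0]]
wrist_force: [0.0, 0.4, -0.6]
finger_gap: 0.252
finger_force: 40.0
```

Emit:
move_arm:
  increments:
    - [[0,0,0,0,0,-0.5,-1],[0,0,0,0,0,-1,-1],[0,0,0,0,0,-1.5,-1],[0,0,0,0,0,-1.5,-1],[0,0,0,0,0,-1.5,-1]]

```text
t: 16.5
position: [0.4575, 0.034, 0.0936]
ee_rot: [[-0.999, 0.05, 0.0], [0.05, 0.999, 0.0], [-0.0, 0.0, -1.0]]
wrist_force: [0.6, 0.2, -1.7]
finger_gap: 0.248
finger_force: 40.0
```

```bash
sed -i 's/"wrist","top","scene"/"top","scene"/; s/+"3"/+"4"/' k.py; sed -i 's/X\[...,2\]>.10)&(X\[...,2\]<.15/X[...,2]>.063)\&(X[...,2]<.085/' k.py; python3 k.py; python3 - <<'E'
import cv2
i=cv2.imread("pics/scene4.png");j=cv2.imread("pics/top4.png")
f=lambda a:cv2.resize(a,(400,400),interpolation=cv2.INTER_CUBIC)
cv2.imwrite("pics/c4.png",cv2.hconcat([f(i[130:230,190:290]),f(j[160:240,185:265])]))
E
```

```text
16.5 [0.45749278 0.03395886 0.09357237] 87.13391995395703 [ 0.61827788  0.18703945 -1.68452093] [-0.02438494  0.03716106  0.02603738]
top short_post_top 0.64 [222.3, 186.8] [[0.5907, -0.0017, 0.0302], [0.5995, 0.0316, 0.0658], [0.6076, 0.0568, 0.0699]]
top gauge_tip 0.58 [360.1, 243.3] [[0.4135, -0.3924, 0.0033], [0.4346, -0.3611, 0.022], [0.4631, -0.3452, 0.0276]]
top posttop 86 [[0.5931, -0.0002, 0.0636], [0.6003, 0.0316, 0.0663], [0.6049, 0.0568, 0.0698]]
top blade 303 [0.59929323 0.05679863 0.0832864 ] [0.59524425 0.02812949 0.06834051] yaw -1.6492012905822335 slope -0.12491702276319033
shelf ((758.052978515625, 44.1368408203125), (400.6356201171875, 300.736572265625), 87.13809204101562)
scene short_post_top 0.61 [291.4, 267.6] [[0.5962, -0.1811, 0.0017], [0.8737, -0.1418, 0.0204], [0.9344, 0.2292, 0.0715]]
scene gauge_tip 0.6 [246.0, 170.9] [[0.466, 0.0185, 0.0012], [0.5192, 0.0285, 0.0761], [0.5938, 0.0727, 0.094]]
scene posttop 4 [[0.5933, 0.0211, 0.0631], [0.5947, 0.0255, 0.0696], [0.5961, 0.05, 0.0696]]
scene blade 174 [0.59613123 0.04338119 0.08492934] [0.5918331  0.02658744 0.07078976] yaw -0.6565023178506636 slope -0.0873444483207353
shelf ((760.0135498046875, 43.364105224609375), (403.21044921875, 301.1763610839844), 87.17095947265625)
```

View pics/c4.png

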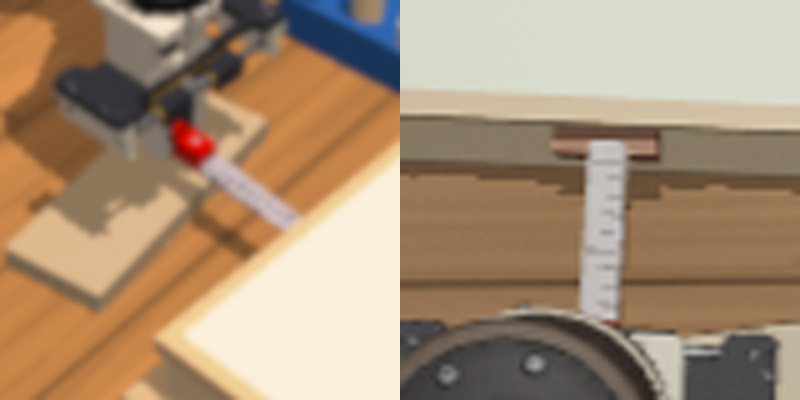

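The tip (right-hand crop, about (605,142)) is over the brown post and nearly centred. Now lowering gently until it touches the post.

Emit:
move_arm:
  increments:
    - [[0,0,0,0,0,-0.5,-1],[0,0,0,0,0,-1,-1],[0,0,0,0,0,-1.5,-1],[0,0,0,0,0,-2,-1],[0,0,0,0,0,-2,-1]]

```text
t: 17.3
position: [0.4573, 0.0339, 0.0912]
ee_rot: [[-0.999, 0.05, -0.0], [0.05, 0.999, -0.0], [0.0, -0.0, -1.0]]
wrist_force: [-0.8, 0.4, -2.0]
finger_gap: 0.246
finger_force: 40.0
```

Emit:
move_arm:
  increments:
    - [[0,0,0,0,0,-0.5,-1],[0,0,0,0,0,-0.5,-1],[0,0,0,0,0,-0.5,-1]]

```text
t: 17.6
position: [0.4575, 0.0339, 0.0909]
ee_rot: [[-0.999, 0.05, 0.0], [0.05, 0.999, 0.0], [-0.0, 0.0, -1.0]]
wrist_force: [-0.2, 0.2, -0.9]
finger_gap: 0.243
finger_force: 40.0
```

Emit:
move_arm:
  increments:
    - [[0,0,0,0,0,-0.4,-1],[0,0,0,0,0,-0.4,-1],[0,0,0,0,0,-0.4,-1]]

```text
t: 17.9
position: [0.4574, 0.0339, 0.0905]
ee_rot: [[-0.999, 0.05, 0.0], [0.05, 0.999, 0.0], [-0.0, 0.0, -1.0]]
wrist_force: [-0.8, 0.8, -0.5]
finger_gap: 0.243
finger_force: 40.0
```

Emit:
move_arm:
  increments:
    - [[0,0,0,0,0,-0.4,-1],[0,0,0,0,0,-0.4,-1],[0,0,0,0,0,-0.4,-1]]

```text
t: 18.2
position: [0.4574, 0.0339, 0.0901]
ee_rot: [[-0.999, 0.05, 0.0], [0.05, 0.999, 0.0], [-0.0, 0.0, -1.0]]
wrist_force: [-1.6, 0.1, 0.8]
finger_gap: 0.248
finger_force: 40.0
```

Emit:
move_arm:
  increments:
    - [[0,0,0,0,0,-0.4,-1],[0,0,0,0,0,-0.4,-1],[0,0,0,0,0,-0.4,-1]]

```text
t: 18.5
position: [0.4574, 0.0339, 0.0897]
ee_rot: [[-0.999, 0.05, -0.0], [0.05, 0.999, -0.0], [0.0, -0.0, -1.0]]
wrist_force: [-3.0, 0.0, 1.8]
finger_gap: 0.249
finger_force: 40.0
```

```bash
cat > f.py <<'E'
from h import *
F=[];T=[]
for i in range(3):
    cams.read_camera("top");s=telemetry.get_state();F.append(s["wrist_force"]);T.append(s["wrist_torque"])
print(s["t"],s["position"],np.mean(F,0).round(2),np.mean(T,0).round(3),s["ee_rot"].round(4).tolist())
E
python3 f.py
```

```text
18.65 [0.45738334 0.0338873  0.08965801] [-2.24  0.36  1.84] [-0.015  0.357  0.013] [[-0.9987, 0.05, -0.0], [0.05, 0.9987, -0.0], [0.0, -0.0, -1.0]]
```

Emit:
move_arm:
  increments:
    - [[0,0,0,4,-0.2,0.5,-1],[0,0,0,9,-0.4,0.5,-1],[0,0,0,14,-0.7,0.5,-1],[0,0,0,18,-0.9,0.5,-1],[0,0,0,20,-1,0.5,-1]]

```text
t: 19.15
position: [0.4779, 0.0329, 0.09]
ee_rot: [[-0.999, 0.05, -0.0], [0.05, 0.999, -0.0], [0.0, -0.0, -1.0]]
wrist_force: [-2.3, 0.3, 1.2]
finger_gap: 0.247
finger_force: 40.0
```

Emit:
move_arm:
  increments:
    - [[0,0,0,2,-0.1,0,-1],[0,0,0,4,-0.2,0,-1],[0,0,0,5,-0.25,0,-1],[0,0,0,6,-0.3,0,-1],[0,0,0,6,-0.3,0,-1]]

```text
t: 19.65
position: [0.4835, 0.0326, 0.0902]
ee_rot: [[-0.999, 0.05, 0.0], [0.05, 0.999, 0.0], [-0.0, 0.0, -1.0]]
wrist_force: [-0.9, 0.0, 0.6]
finger_gap: 0.252
finger_force: 40.0
```

```bash
python3 f.py
```

```text
19.8 [0.4835334  0.032624   0.09021372] [-0.36  0.21  0.88] [-0.159  0.181 -0.045] [[-0.9987, 0.05, 0.0004], [0.05, 0.9987, 0.0001], [-0.0003, 0.0001, -1.0]]
```

Emit:
move_arm:
  increments:
    - [[0,0,0,1,-0.05,0,-1],[0,0,0,2,-0.1,0,-1],[0,0,0,3,-0.15,0,-1],[0,0,0,4,-0.2,0,-1],[0,0,0,4,-0.2,0,-1]]

```text
t: 20.3
position: [0.4876, 0.0324, 0.0901]
ee_rot: [[-0.999, 0.05, 0.0], [0.05, 0.999, 0.0], [-0.0, 0.0, -1.0]]
wrist_force: [-1.4, 0.6, 0.5]
finger_gap: 0.245
finger_force: 40.0
```

Emit:
move_arm:
  increments:
    - [[0,0,0,1,-0.05,0,-1],[0,0,0,2,-0.1,0,-1],[0,0,0,3,-0.15,0,-1],[0,0,0,3,-0.15,0,-1]]

```text
t: 20.7
position: [0.4906, 0.0323, 0.0902]
ee_rot: [[-0.999, 0.05, 0.0], [0.05, 0.999, 0.0], [-0.0, 0.0, -1.0]]
wrist_force: [-2.0, -0.1, 1.7]
finger_gap: 0.248
finger_force: 40.0
```

Emit:
move_arm:
  increments:
    - [[0,0,0,1,-0.05,0,-1],[0,0,0,2,-0.1,0,-1],[0,0,0,2,-0.1,0,-1]]

```text
t: 21.0
position: [0.4926, 0.0322, 0.0902]
ee_rot: [[-0.999, 0.05, 0.0], [0.05, 0.999, 0.0], [-0.0, 0.0, -1.0]]
wrist_force: [-2.5, -0.5, 1.5]
finger_gap: 0.249
finger_force: 40.0
```

Emit:
move_arm:
  increments:
    - [[0,0,0,1,-0.05,0,-1],[0,0,0,2,-0.1,0,-1],[0,0,0,2,-0.1,0,-1]]

```text
t: 21.3
position: [0.4946, 0.0321, 0.0902]
ee_rot: [[-0.999, 0.05, 0.0], [0.05, 0.999, 0.0], [-0.0, 0.0, -1.0]]
wrist_force: [-2.1, 0.1, 1.7]
finger_gap: 0.251
finger_force: 40.0
```

```bash
python3 f.py
```

```text
21.45 [0.494587   0.03207833 0.09017718] [-1.42 -0.06  1.68] [-0.115  0.32  -0.042] [[-0.9987, 0.05, 0.0003], [0.05, 0.9987, 0.0], [-0.0003, 0.0001, -1.0]]
```

Emit:
move_arm:
  increments:
    - [[0,0,0,0.7,-0.03,0,-1],[0,0,0,1.5,-0.07,0,-1],[0,0,0,1.5,-0.07,0,-1]]

```text
t: 21.75
position: [0.4959, 0.032, 0.0901]
ee_rot: [[-0.999, 0.05, -0.0], [0.05, 0.999, -0.0], [0.0, -0.0, -1.0]]
wrist_force: [-2.4, -0.6, 2.3]
finger_gap: 0.249
finger_force: 40.0
```

Emit:
move_arm:
  increments:
    - [[0,0,0,0.7,-0.03,0,-1],[0,0,0,1.5,-0.07,0,-1],[0,0,0,1.5,-0.07,0,-1]]

```text
t: 22.05
position: [0.4974, 0.0319, 0.0901]
ee_rot: [[-0.999, 0.05, -0.0], [0.05, 0.999, -0.0], [0.0, -0.0, -1.0]]
wrist_force: [-2.8, -0.3, 2.5]
finger_gap: 0.245
finger_force: 40.0
```

Emit:
move_arm:
  increments:
    - [[0,0,0,0.7,-0.03,0,-1],[0,0,0,1.5,-0.07,0,-1],[0,0,0,1.5,-0.07,0,-1]]

```text
t: 22.35
position: [0.498, 0.0316, 0.0899]
ee_rot: [[-0.999, 0.05, -0.002], [0.05, 0.999, -0.0], [0.002, -0.0, -1.0]]
wrist_force: [-6.8, 1.4, 4.0]
finger_gap: 0.249
finger_force: 40.0
```

```bash
python3 f.py
```

```text
22.5 [0.49802251 0.0316672  0.08994068] [-7.15  1.02  4.52] [0.351 1.922 0.071] [[-0.9987, 0.0502, -0.0016], [0.0502, 0.9987, -0.0003], [0.0016, -0.0004, -1.0]]
```

Emit:
move_arm:
  increments:
    - [[0,0,0,0.7,-0.03,0,-1],[0,0,0,1.5,-0.07,0,-1],[0,0,0,1.5,-0.07,0,-1]]

```text
t: 22.8
position: [0.4983, 0.0313, 0.0896]
ee_rot: [[-0.999, 0.051, -0.004], [0.051, 0.999, -0.001], [0.004, -0.001, -1.0]]
wrist_force: [-9.7, 2.4, 6.5]
finger_gap: 0.248
finger_force: 40.0
```

```bash
python3 f.py
```

```text
22.95 [0.49829441 0.03134379 0.08958302] [-10.04   2.36   6.04] [0.79  3.243 0.175] [[-0.9987, 0.0505, -0.0038], [0.0505, 0.9987, -0.0007], [0.0038, -0.0009, -1.0]]
```

Emit:
move_arm:
  increments:
    - [[0,0,0,-0.8,0.04,0,-1],[0,0,0,-0.8,0.04,0,-1],[0,0,0,-0.8,0.04,0,-1],[0,0,0,-0.8,0.04,0,-1]]

```text
t: 23.35
position: [0.4982, 0.0315, 0.0897]
ee_rot: [[-0.999, 0.05, -0.003], [0.05, 0.999, -0.001], [0.002, -0.001, -1.0]]
wrist_force: [-7.1, 1.7, 4.5]
finger_gap: 0.252
finger_force: 40.0
```

```bash
python3 f.py; sed -i 's/"top","scene"/"top",/; s/+"4"/+"5"/' k.py; python3 k.py; python3 - <<'E'
import cv2
j=cv2.imread("pics/top5.png");cv2.imwrite("pics/c5.png",cv2.resize(j[140:280,70:410],None,fx=2.3,fy=2.3,interpolation=cv2.INTER_CUBIC))
E
```

```text
23.5 [0.49826861 0.03148368 0.08973133] [-7.22  1.6   3.95] [0.335 2.293 0.107] [[-0.9987, 0.0503, -0.0025], [0.0503, 0.9987, -0.0006], [0.0024, -0.0007, -1.0]]
23.5 [0.49826861 0.03148368 0.08973133] 87.11841786913112 [-6.71781238  1.39777597  4.04798895] [0.32404279 2.28564482 0.11340264]
top short_post_top 0.18 [227.5, 191.7] [[0.5617, 0.0173, 0.0665], [0.5843, 0.0257, 0.0732], [0.6069, 0.0368, 0.0793]]
top gauge_tip 0.5 [226.3, 193.4] [[0.5618, 0.0173, 0.0669], [0.5843, 0.0257, 0.0732], [0.6059, 0.0368, 0.0791]]
top posttop 67 [[0.5931, -0.0012, 0.0632], [0.599, 0.0374, 0.0662], [0.6048, 0.0569, 0.069]]
top blade 145 [0.59938996 0.05713197 0.07970929] [0.59528423 0.02881414 0.06864512] yaw 4.599470372775383 slope -0.2502653893141704
shelf ((758.025390625, 44.03704833984375), (400.338623046875, 300.8828430175781), 87.16349029541016)
```

View pics/c5.png

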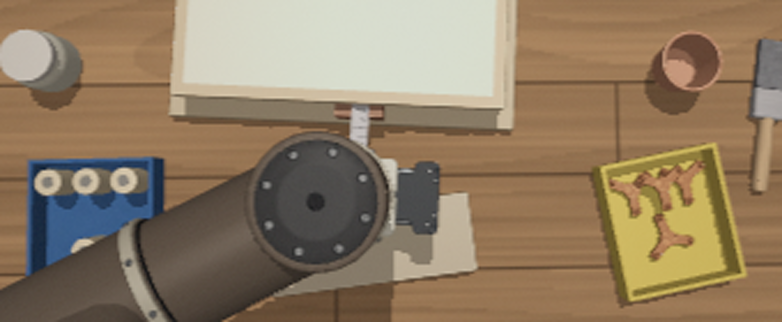

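The picture shows the gauge blade entering under the shelf edge over the brown post, around (362,110). The prop is in the blue bin, the stilt is in the yellow bin, and the shelf fit hasn't changed. The forward move stalled at about 7–10 N of drag, so the gauge is snug, and I'm handing in.

```bash
python3 -c "
from h import *
print(workorder.sign_off())"
```

```text
the job is handed in; nothing more can be done
None
```

The job is handed in, though the sign-off gave no verdict: the prop is in the blue bin, the stilt is in the yellow bin, and the gripper holds the gauge snug between the brown post and the shelf edge, its tip about 33 mm inside the edge (gap roughly 4.8 mm, estimated from arm position), with no shelf movement seen in the top camera.

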